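# Hang a bookmark caddy on the display rail

## Task

Pick up the blue bookmark caddy by its white grip post, enter the steel head on its back into the open end of the aluminium display rail and slide it gently along until it has pushed past the rail's spring catch and the catch has snapped down behind it. Then let go, so that the caddy hangs locked between the catch and the sprung bumper; do not ram it against the stop or shove it at the rail, and leave the mug, the books and the stamp where they are.

Things in the scene. Friction and masses are not known exactly. Their poses are not given: they have to be found in the camera images.
- caddy: Loose open blue box of bookmarks, 48 mm (x) by 64 mm (y), 64 mm tall, 0.2 to 0.33 kg, standing on the table. Origin: centre of its underside; z up, +x away from its back. A white grip post stands in it and a T-shaped steel head sticks out of its back (-x). It hangs with its axes parallel to the rail stand's; let go, it settles up to 2 mm and leans up to 6 degrees.
- caddy_grip (a point): Place to pinch the white grip post: on its centre line (caddy frame -4, 0, 92 mm). The post is 22 mm along caddy x and 26 mm along y, its top 108 mm above the underside. Close the fingers along caddy y, tips kept above the box rim (64 mm).
- caddy_head (a point): Centre of the head's upright flange (caddy frame -35, 0, 50 mm), axes as the caddy's: 6 mm thick (x), 30 mm tall (z), 44 mm long (y). Its -y end goes into the rail first; the last 4 mm there are a slimmer nose, 3.5 mm thick, 24 mm tall. A neck 7 mm tall and 36 mm long joins it to the box's back, 8 mm away.
- rail: Fixed stand: plywood base 130 x 260 x 12 mm, two dark posts on its -x side, and an aluminium C-channel along the stand's y axis, from a black end cap at y = -150 mm to the open mouth at y = +150 mm. Origin: on the table under the channel's middle; z up. Channel outside 16.5 mm (x) by 41.5 mm (z), walls 4 mm, centre line at x = 0, z = 110 mm. The caddy hangs on the +x side.
- rail_mouth (a point): Centre of the channel's open end (stand frame 0, 150, 110 mm), axes as the stand's. Cavity 8.5 mm (x) by 33.5 mm (z); a slot 12 mm tall, at mid height of the +x face, runs its whole length. The head enters here moving along -y, its centre on the centre line.
- catch (a joint): Angle of the spring catch, a 30 mm pawl sloping from the channel's roof away from the mouth. 0 = down; a flange passing under lifts it to 0.2 to 0.35 rad with a few N of drag; it snaps back behind the flange's end. It sits in a red saddle on the channel (88 mm long, 10 mm above it), clamped where you must find it by feel or sight: the pawl's tip is 120 to 200 mm from the mouth.
- bumper (a joint): Travel (m) of the sprung yellow bumper in the channel, 40 mm beyond the catch's tip, in the same saddle: 0 = out, 0.010 = hard stop. Pushes back with 3 N + 0.5 N per mm (+ 0.1 N per mm/s, damped). The flange meets it before the catch snaps, which happens at about 5.5 mm; let go, the caddy springs back to 3 or 4 mm, held by the catch. Hard stop: force rises steeply.
- mug: White cup without handle, 68 mm across and tall. Origin at the centre of its underside. Not to be disturbed.
- books: Pile of three books, 110 x 170 mm and 54 mm tall. Origin at the centre of its underside. Not to be disturbed.
- stamp: Hand stamp, black base 45 x 28 mm with a dark wooden knob, 61 mm tall. Origin at the centre of its underside. Not to be disturbed.
Not all that is in view belongs to the job. Of the things that look like the caddy, take the one that is farthest from the robot's base at the start.

How it is judged (in metres and radians):
On the way, in this order (a step that is already met when the one before it is completed fails the run):
1. the caddy's head has entered the channel at its open end (y of caddy_head in the frame of rail_mouth between -0.3 and -0.03 m and x of caddy_head in the frame of rail_mouth between -0.004 and 0.004 m and z of caddy_head in the frame of rail_mouth between -0.005 and 0.005 m), for 0.05 s.
2. sliding on, the head has lifted the spring catch (value of joint catch above 0.15 rad), for 0.05 s.
At the end, for the whole second after the job is handed in: The caddy hangs at rest from the rail with its head in the channel (centre within 4 mm across and 5 mm in height of the channel's centre line, more than 100 mm in from the mouth), tilted less than 0.15 rad, the catch is down behind it (below 0.08 rad) and the bumper is held pressed in by 2 to 9 mm (value of joint catch below 0.08 rad and value of joint bumper between 0.002 and 0.009 m and y of caddy_head in the frame of rail_mouth below -0.1 m and x of caddy_head in the frame of rail_mouth between -0.004 and 0.004 m and z of caddy_head in the frame of rail_mouth between -0.005 and 0.005 m and angle between caddy's own z axis and vertical below 0.15 rad and linear speed of caddy below 0.02 m/s); the robot touches nothing.
It fails at once if the caddy was rammed against the bumper's hard stop with more than 30 N (value of joint bumper above 0.0095 m and contact force between caddy and rail above 30 N).
It fails at once if the caddy was knocked or forced against the rail with more than 60 N anywhere (contact force between caddy and rail above 60 N).
It fails at once if the mug was moved more than 20 mm (distance of mug from where it was at the start of the episode above 0.02 m).
It fails at once if the books were moved more than 20 mm (distance of books from where it was at the start of the episode above 0.02 m).
It fails at once if the stamp was moved more than 20 mm (distance of stamp from where it was at the start of the episode above 0.02 m).
It also fails if it takes over 61 s, if anything falls off the work surface, if the arm or the gripper's body presses on something with over 40 N, if the wrist force passes 120 N, or if a joint passes its speed limit or range.

## Robot

A 6-joint arm with a two-finger parallel gripper is mounted at the origin on the work surface. World frame = base frame: x ahead of the robot, y to its left, z up, the work surface at z = 0. Lengths are in mm, angles in rad, forces in N, time in s.
With the tool pointing down it reaches from about 325 to 900 mm from the base axis. Payload 3.5 kg.
Tool frame: the origin (TCP) lies where the fingers leave the gripper's body, on its centre line; the fingertips stand 73 mm ahead of it and the grasp point (between the pads) lies 54 mm ahead of it; x points along the fingers, z is the direction in which the jaws open and shut, and the axes are right-handed (so a half turn about x gives the same grasp; the last joint's range is limited). The gripper opens to 85 mm and grips with 20 to 120 N. Pads are 22 mm wide; open, the fingers measure 114 mm over their backs; the gripper's body (76 mm by 85 mm) begins 54 mm behind the grasp point. The pads swing forward as they close: fully open they stand 13 mm farther back than shut.
Start: joints at [1.044, 0.276, -0.026, 1.268, 0, 1.467], TCP at [257.023, 569.703, 303.913] pointing down, gripper open.
Joint ranges: [-3.12, 3.12], [-0.85, 1.88], [-1.08, 1.24], [-1.95, 2.15], [-1.57, 1.53], [-3.14, 3.14]. Speed limits (rad/s): [2.57, 2.57, 3.14, 3.14, 3.14, 3.14].

## Interface

Orientations are given as [roll, pitch, yaw] about the fixed x, y, z axes, in that order (R = Rz(yaw) Ry(pitch) Rx(roll)).
In Python, from cell import monitor, imaging, sign_off gives the robot as it stands.
- The arm moves only by the shell command python3 -m inch 'ROWS' [FORCE]. ROWS is JSON, a list of rows, each an object of numbers: "fingers": the finger opening in cm, from 0 to 8.54; "tx", "ty", "tz": the shift along the tool's x, y, z in cm; "yaw": the turn about the tool's x in rad. In form: [{"fingers": .., "tx": .., "ty": .., "tz": .., "yaw": ..}, ...]. A call has 1 to 10 rows; each row is the pose to reach, as a shift and turn from the pose commanded when the call began, along the tool's axes at that moment; what a row does not reach only later rows make up. A row lasts 1/8 s, in which the tool goes at most 62.5 mm and 10.7 degrees, less where a joint would pass 70% of its speed; a pose out of reach is approached as far as the arm can. A call with a gripper value outside its range is refused whole. The fingers move at their own pace and stop on an object; FORCE is the grip in N (left out, the last holds). Time passes only in rows, so rows that repeat a pose let the fingers close. It gives the time, the measured TCP pose, the force and the opening at its end, in the units of the state.
- monitor.observe(): the state, without advancing time (a new reading comes with each control period).
- imaging.get_image(name): name is "scene" or "top"; returns a dict with "image" (400x640x3 uint8, red, green, blue), "camera_matrix" (3x3 intrinsics, pixels), "camera_from_world" (4x4, takes a point from world to camera coordinates). Camera axes: x right, y down, z forward; pixel columns grow to the right and rows downward; lengths in mm; the calibration is good to about 2 mm. A picture is of the moment at which its call begins. There is no depth.
- sign_off(): hands the job in, once; it reports no verdict.
The state is a dict: "t": time; "joints": joint angles; "qvel": joint speeds; "joint_efforts": joint torques, N m; "position": TCP position; "eef_rot": TCP orientation; "contact_force": force on the tool from outside, world axes, zero at the start; "wrist_torque": the same for the moment, N m; "opening": finger opening in mm.
Only numpy, scipy, OpenCV 4.12 (cv2) and the standard library are available. Lean on these libraries where they do the work, as an engineer would, in place of code of your own. Each camera call takes 0.05 s, during which the arm holds its last target.

## Working session

There is one attempt and no reset: what is moved stays moved. The work goes in short steps, Python scripts to look and compute and a shell command to move; the robot and the scene stay as the last step left them, time stands still between calls to the robot, and variables do not carry over. Pictures are saved under pics/ and viewed, and the job is handed in when it is done.

```bash
ls; mkdir -p pics
python3 - <<'E'
from cell import monitor, imaging
import cv2,numpy as np
print(monitor.observe())
for n in("scene","top"):
    d=imaging.get_image(n); cv2.imwrite(f"pics/{n}0.png",d["image"][:,:,::-1]); print(d["camera_matrix"],d["camera_from_world"])
    np.savez(f"{n}0.npz",**d)
E
```

```text
pics
{'t': 0.0, 'joints': array([ 1.04359467e+00,  2.77137395e-01, -2.79127073e-02,  1.26802542e+00,
       -1.00196478e-05,  1.46740878e+00]), 'qvel': array([-9.75107662e-04,  9.33375057e-04, -2.16314308e-03, -1.14465355e-04,
        9.74512052e-04, -1.68307546e-05]), 'joint_efforts': array([-1.10787118e-03, -4.45513844e+01,  2.95200080e+01,  1.64595869e-02,
       -7.02313923e-05,  6.78306904e-06]), 'position': array([256.70590449, 569.14753657, 302.74181803]), 'eef_rot': array([ 3.04260121,  1.56851711, -2.09360186]), 'contact_force': array([-0.01576428, -0.16817827, -0.70279563]), 'wrist_torque': array([-0.04006798, -0.01478917,  0.060856  ]), 'opening': 85.43560632376294}
[[489.60013902   0.         313.4629457 ]
 [  0.         489.60013902 200.78495127]
 [  0.           0.           1.        ]] [[ 8.34391598e-01  5.51073134e-01  1.04432397e-02 -3.97121626e+02]
 [ 4.20755439e-01 -6.24607129e-01 -6.57898773e-01 -1.42851445e+02]
 [-3.56027417e-01  5.53339259e-01 -7.53033959e-01  1.62236193e+03]
 [ 0.00000000e+00  0.00000000e+00  0.00000000e+00  1.00000000e+00]]
[[486.54322757   0.         305.88972585]
 [  0.         486.54322757 198.49113876]
 [  0.           0.           1.        ]] [[-1.36506701e-03 -9.99714784e-01 -2.38429719e-02  2.59997102e+01]
 [-9.94385915e-01  3.87973936e-03 -1.05743084e-01  4.67208698e+02]
 [ 1.05805429e-01  2.35647691e-02 -9.94107596e-01  1.48767181e+03]
 [ 0.00000000e+00  0.00000000e+00  0.00000000e+00  1.00000000e+00]]
```

View pics/scene0.png

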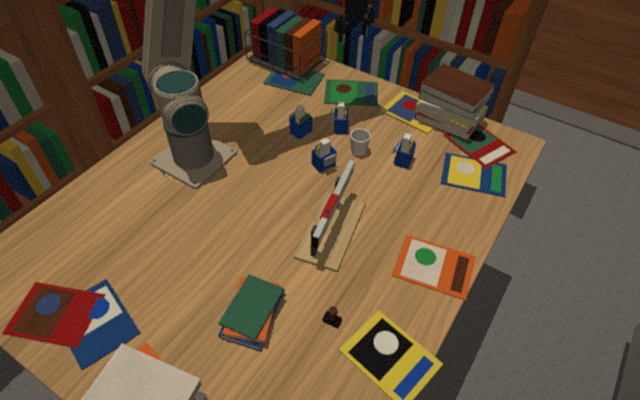

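View pics/top0.png

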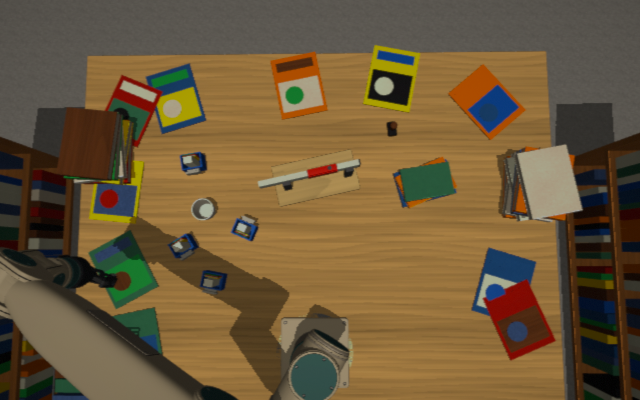

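Caddy look-alikes in the top view are at (193,162), (183,245), (245,228) and (213,281). The base is near (316,370), so (193,162) is the farthest, which is (404,152) in the scene view. I'll check it in a crop.

Run:
```python
import cv2,numpy as np
t=cv2.imread("pics/top0.png"); s=cv2.imread("pics/scene0.png")
a=cv2.resize(t[140:185,165:225],None,fx=6.6,fy=6.6,interpolation=cv2.INTER_CUBIC)
b=cv2.resize(s[125:180,375:435],None,fx=6.6,fy=6.6,interpolation=cv2.INTER_CUBIC)
h=max(a.shape[0],b.shape[0]); o=np.zeros((h,800,3),np.uint8); o[:a.shape[0],:a.shape[1]]=a;o[:b.shape[0],400:400+b.shape[1]]=b
cv2.imwrite("pics/c1.png",o)
a=cv2.resize(t[140:210,245:372],None,fx=6,fy=6,interpolation=cv2.INTER_CUBIC);cv2.imwrite("pics/c2.png",a)
a=cv2.resize(s[150:275,285:375],None,fx=4.7,fy=4.7,interpolation=cv2.INTER_CUBIC);cv2.imwrite("pics/c3.png",a)
```

```text
(no output)
```

View pics/c1.png

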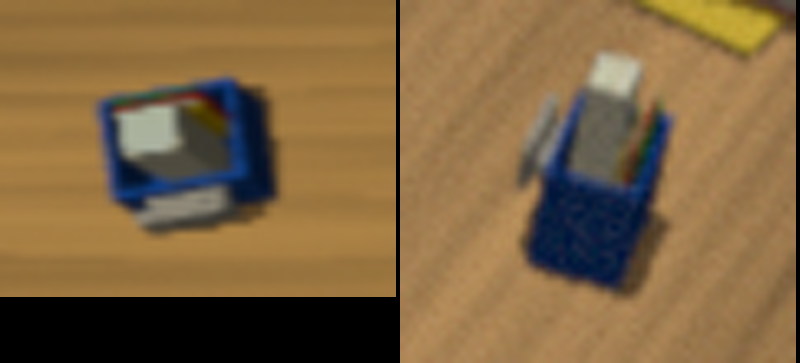

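View pics/c2.png

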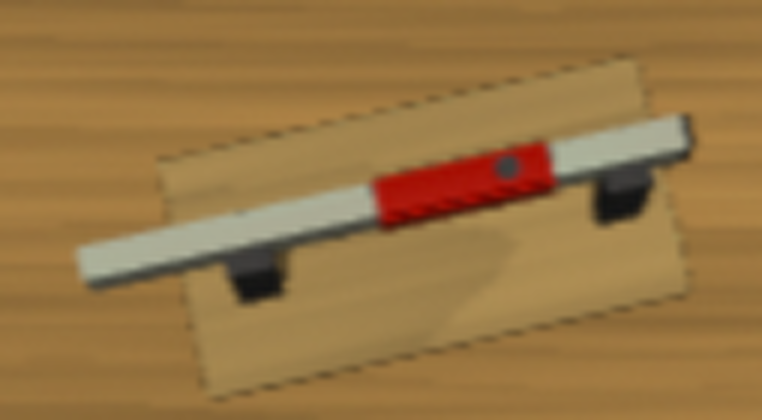

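View pics/c3.png

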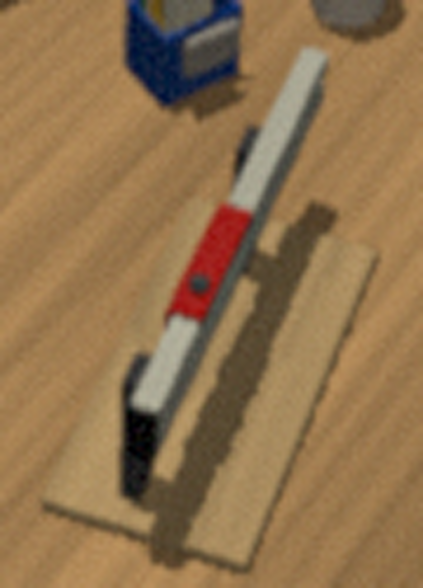

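Top view crop: the target caddy's rim is around (180–203,152–170), its post top around (183–192,156–163), and the steel head is on the image-bottom side (-x). Rail: the mouth is at (258,184), the black cap at (359,160), and the red saddle spans (307–337). In the scene view, the mouth is at (351,161). Next I'll fit poses by least squares over both views.

```bash
cat > h.py <<'E'
import numpy as np,cv2
from scipy.optimize import least_squares
cams={n:np.load(f"{n}0.npz") for n in("scene","top")}
def proj(n,P):
    d=cams[n];M=d["camera_from_world"];c=np.atleast_2d(P)@M[:3,:3].T+M[:3,3];p=c@d["camera_matrix"].T;return p[:,:2]/p[:,2:]
def body(p,L,z=0):
    x,y,a=p[:3];c,s=np.cos(a),np.sin(a);L=np.atleast_2d(L).astype(float)
    return np.c_[x+c*L[:,0]-s*L[:,1],y+s*L[:,0]+c*L[:,1],L[:,2]+z]
def fit(obs,p0,mod=None):
    def r(p):
        o=[]
        for n,L,uv in obs:
            L=np.array(L,float)
            if mod: L=mod(p,L)
            o.append(proj(n,body(p,L))[0]-uv)
        return np.concatenate(o)
    f=least_squares(r,p0,loss="soft_l1");return f,r(f.x).reshape(-1,2)
E
cat > f1.py <<'E'
from h import *
T=lambda u,v,s,ox,oy:np.array([(u+.5)/s-.5+ox,(v+.5)/s-.5+oy])
for n in cams: M=cams[n]["camera_from_world"]; print(n,-M[:3,:3].T@M[:3,3])
t=lambda u,v:T(u,v,6.6,165,140); s=lambda u,v:T(u-400,v,6.6,375,125)
ob=[("top",(24,32,64),t(100,101)),("top",(24,-32,64),t(237,79)),("top",(-24,-32,64),t(247,180)),("top",(-24,32,64),t(113,200)),
("top",(7,13,108),t(118,108)),("top",(7,-13,108),t(178,102)),("top",(-15,-13,108),t(182,150)),("top",(-15,13,108),t(125,156)),
("scene",(-15,13,108),s(597,52)),("scene",(7,13,108),s(641,58)),("scene",(7,-13,108),s(632,97)),("scene",(-15,-13,108),s(588,90)),
("scene",(24,32,64),s(672,118)),("scene",(24,-32,64),s(640,190)),("scene",(-24,-32,64),s(548,165)),("scene",(-24,-32,0),s(527,262)),("scene",(24,-32,0),s(620,288))]
f,r=fit(ob,[450,250,.2]);print("caddy",f.x,f.cost);print(r.round(2).tolist())
t=lambda u,v:T(u,v,6,245,140); s=lambda u,v:T(u,v,4.7,285,150)
B=999
def mod(p,L):
    L=L.copy()
    if L[2]==12: L[0]+=p[3]
    return L
ob=[("top",(8.25,150,130.75),t(77,249)),("top",(-8.25,150,130.75),t(88,285)),("top",(8.25,-150,130.75),t(684,115)),("top",(-8.25,-150,130.75),t(690,152)),
("top",(65,130,12),t(157,158)),("top",(65,-130,12),t(634,57)),("top",(-65,-130,12),t(690,293)),("top",(-65,130,12),t(211,400)),
("scene",(-8.25,150,130.75),s(304,47)),("scene",(8.25,150,130.75),s(328,55)),("scene",(-8.25,-150,130.75),s(133,406)),("scene",(8.25,-150,130.75),s(158,412)),
("scene",(65,130,12),s(378,248)),("scene",(65,-130,12),s(248,569)),("scene",(-65,-130,12),s(42,502))]
f,r=fit(ob,[450,0,.2,0],mod);print("rail",f.x,f.cost);print(r.round(2).tolist())
E
python3 f1.py
```

```text
scene [ 969.06579881 -768.09952015 1131.85907437]
top [ 307.21748551  -10.87699606 1528.92985034]
caddy [582.43369352 377.52830904  25.3125802 ] 4.88663414850036
[[-0.41, -0.23], [-0.74, -0.68], [0.19, -0.84], [-0.01, -0.08], [-0.19, 0.19], [-0.72, -0.49], [-0.18, -0.61], [-0.12, 0.07], [0.18, -0.39], [0.24, 0.56], [-0.65, -0.31], [-0.77, -1.14], [0.03, -0.37], [-0.5, 1.19], [-1.14, 0.79], [-0.63, 0.4], [-0.6, 0.63]]
rail [ 5.33966476e+02  1.02815237e+01  2.12340016e-01 -2.53397135e-01] 36.31584955963089
[[1.58, -1.0], [0.89, -1.51], [1.17, -0.68], [1.44, -1.38], [-4.69, 0.93], [-3.91, 0.23], [-4.08, 0.71], [-5.26, 0.57], [-0.93, 0.95], [-0.68, 0.72], [-2.06, 0.84], [-1.34, 1.49], [1.42, -3.32], [0.82, -5.1], [0.62, -5.32]]
```

```bash
sed -i 's/L\[0\]+=p\[3\]/L[0]+=p[3];L[1]+=p[4]/; s/\[450,0,.2,0\]/[450,0,.2,0,0]/; s/\[450,250,.2\]/[580,370,.2]/' f1.py; python3 f1.py
```

```text
scene [ 969.06579881 -768.09952015 1131.85907437]
top [ 307.21748551  -10.87699606 1528.92985034]
caddy [5.82433694e+02 3.77528309e+02 1.79838993e-01] 4.886634148499551
[[-0.41, -0.23], [-0.74, -0.68], [0.19, -0.84], [-0.01, -0.08], [-0.19, 0.19], [-0.72, -0.49], [-0.18, -0.61], [-0.12, 0.07], [0.18, -0.39], [0.24, 0.56], [-0.65, -0.31], [-0.77, -1.14], [0.03, -0.37], [-0.5, 1.19], [-1.14, 0.79], [-0.63, 0.4], [-0.6, 0.63]]
rail [ 5.32902093e+02  1.46807839e+01  2.19662397e-01  4.29051712e-01
 -1.94571615e+01] 5.01793102759501
[[0.13, -0.26], [-0.52, -0.78], [-0.45, -0.67], [-0.14, -1.38], [-0.21, 0.03], [0.44, -1.25], [0.6, -0.85], [-0.45, -0.4], [-0.84, -0.15], [-0.58, -0.41], [-1.06, -0.35], [-0.33, 0.26], [-0.06, -0.02], [-0.37, -0.73], [-0.98, -0.89]]
```

```bash
cat > g.py <<'E'
import numpy as np
from scipy.spatial.transform import Rotation as Ro
from cell import monitor
C=np.array([582.4,377.5,0.18]); RA=np.array([532.9,14.7,0.2197])
def st(): 
    o=monitor.observe(); return o,np.array(o["position"]),Ro.from_euler("xyz",o["eef_rot"]).as_matrix()
def go(target,ang,off=54):
    """target world pos of grasp point; ang = yaw of jaw axis's object y axis"""
    o,p,R=st()
    g=p+R[:,0]*off
    d=R.T@(np.array(target)-g)/10
    j=np.array([-np.sin(ang),np.cos(ang),0])
    a=R.T@j; th=np.arctan2(-a[1],a[2])  # rotate about x so z aligns with j
    alts=[(th+np.pi/2)%np.pi-np.pi/2]
    print("t",round(o["t"],3),"tcp",p.round(1),"g",g.round(1),"toolx",R[:,0].round(4),"toolz",R[:,2].round(3),"F",np.round(o["contact_force"],1),"open",round(o["opening"],1),"j6",round(o["joints"][5],2))
    print("shift cm",d.round(3),"yaw",np.round(alts,4))
def w(pose,L):
    c,s=np.cos(pose[2]),np.sin(pose[2]); return np.array([pose[0]+c*L[0]-s*L[1],pose[1]+s*L[0]+c*L[1],L[2]])
E
python3 -c "
from g import *
go(w(C,[-4,0,150]),C[2]); go(w(C,[-4,0,92]),C[2])"
```

```text
t 0.1 tcp [256.7 569.2 302.8] g [256.7 569.1 248.8] toolx [-0.0011 -0.0018 -1.    ] toolz [ 0.411  0.912 -0.002] F [ 0.2  0.7 -0.4] open 85.4 j6 1.47
shift cm [  9.885 -37.242  -4.275] yaw [-0.6038]
t 0.1 tcp [256.7 569.2 302.8] g [256.7 569.1 248.8] toolx [-0.0011 -0.0018 -1.    ] toolz [ 0.411  0.912 -0.002] F [ 0.2  0.7 -0.4] open 85.4 j6 1.47
shift cm [ 15.685 -37.243  -4.263] yaw [-0.6038]
```

```bash
python3 -m inch '[{"tx":1,"ty":-3,"tz":-0.4,"yaw":-0.06},{"tx":2,"ty":-8,"tz":-1,"yaw":-0.15},{"tx":3,"ty":-13,"tz":-1.5,"yaw":-0.24},{"tx":4,"ty":-18,"tz":-2,"yaw":-0.33},{"tx":5,"ty":-23,"tz":-2.6,"yaw":-0.42},{"tx":6,"ty":-28,"tz":-3.2,"yaw":-0.5},{"tx":7,"ty":-33,"tz":-3.8,"yaw":-0.56},{"tx":8,"ty":-36.2,"tz":-4.2,"yaw":-0.6},{"tx":8,"ty":-37.24,"tz":-4.27,"yaw":-0.604},{"tx":8,"ty":-37.24,"tz":-4.27,"yaw":-0.604}]'
python3 - <<'E'
from g import *
go(w(C,[-4,0,92]),C[2])
from cell import imaging
import cv2
for n,(a,b,c,d) in {"scene":(60,200,330,480),"top":(120,220,140,260)}.items():
    i=imaging.get_image(n)["image"][a:b,c:d,::-1]; cv2.imwrite(f"pics/{n}1.png",cv2.resize(i,None,fx=4,fy=4,interpolation=cv2.INTER_CUBIC))
E
```

```text
t 0.1 tcp [256.7 569.2 302.8] g [256.7 569.1 248.8] toolx [-0.0011 -0.0018 -1.    ] toolz [ 0.411  0.912 -0.002] F [ 0.2  0.7 -0.4] open 85.4 j6 1.47
shift cm [ 15.685 -37.243  -4.263] yaw [-0.6038]validation failed for argument at $[0]...
```

View pics/scene1.png

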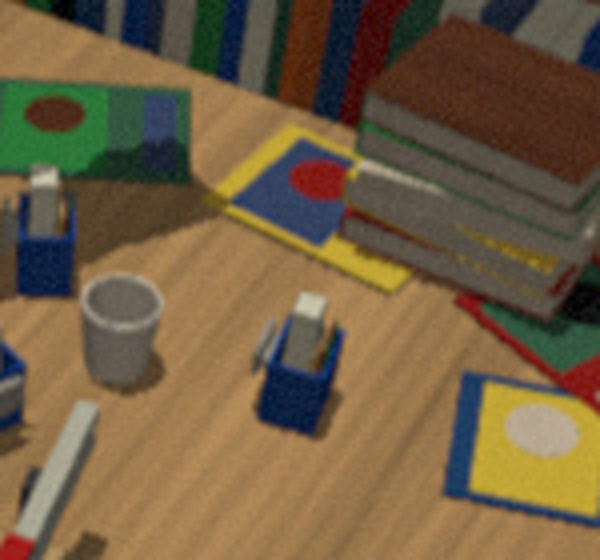

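View pics/top1.png

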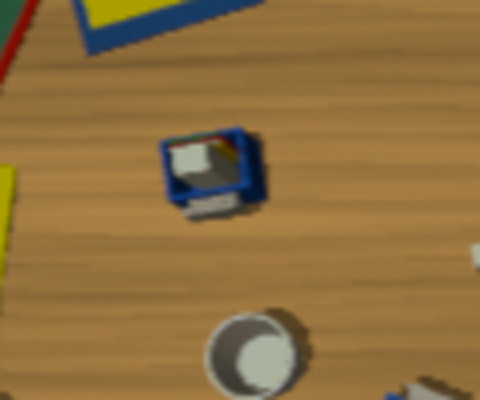

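The call was refused because every row needs all the keys, including "fingers". The arm has not moved and the caddy is still where it was, so I'll retry.

```bash
python3 -m inch '[{"fingers":8.5,"tx":1,"ty":-3,"tz":-0.4,"yaw":-0.06},{"fingers":8.5,"tx":2,"ty":-8,"tz":-1,"yaw":-0.15},{"fingers":8.5,"tx":3,"ty":-13,"tz":-1.5,"yaw":-0.24},{"fingers":8.5,"tx":4,"ty":-18,"tz":-2,"yaw":-0.33},{"fingers":8.5,"tx":5,"ty":-23,"tz":-2.6,"yaw":-0.42},{"fingers":8.5,"tx":6,"ty":-28,"tz":-3.2,"yaw":-0.5},{"fingers":8.5,"tx":7,"ty":-33,"tz":-3.8,"yaw":-0.56},{"fingers":8.5,"tx":8,"ty":-36.2,"tz":-4.2,"yaw":-0.6},{"fingers":8.5,"tx":8,"ty":-37.24,"tz":-4.27,"yaw":-0.604},{"fingers":8.5,"tx":8,"ty":-37.24,"tz":-4.27,"yaw":-0.604}]'
python3 - <<'E'
from g import *
go(w(C,[-4,0,92]),C[2])
from cell import imaging
import cv2
for n,(a,b,c,d) in {"scene":(60,200,330,480),"top":(120,220,140,260)}.items():
    i=imaging.get_image(n)["image"][a:b,c:d,::-1]; cv2.imwrite(f"pics/{n}2.png",cv2.resize(i,None,fx=4,fy=4,interpolation=cv2.INTER_CUBIC))
E
```

```text
t: 1.45
position: [578.9, 377.6, 223.9]
eef_rot: [1.029, 1.57, 2.779]
contact_force: [0.9, 0.2, 0.1]
opening: 85.1
t 1.45 tcp [578.9 377.6 223.9] g [578.9 377.7 169.9] toolx [-6.e-04  2.e-04 -1.e+00] toolz [-0.178  0.984  0.   ] F [0.9 0.2 0.1] open 85.1 j6 0.31
shift cm [ 7.789  0.055 -0.08 ] yaw [-0.0008]
```

View pics/scene2.png

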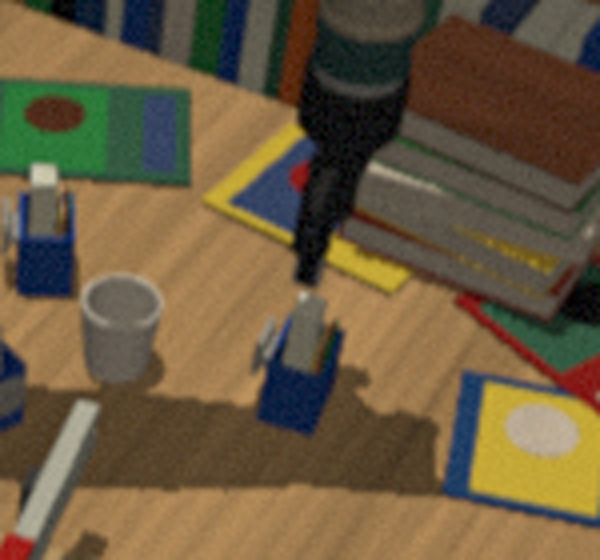

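View pics/top2.png

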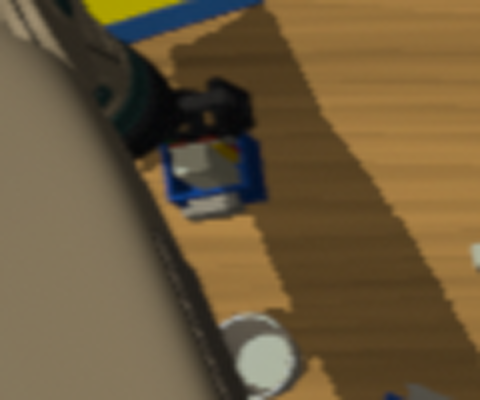

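```bash
python3 -m inch '[{"fingers":8.5,"tx":3,"ty":0.05,"tz":-0.08,"yaw":0},{"fingers":8.5,"tx":6,"ty":0.05,"tz":-0.08,"yaw":0},{"fingers":8.5,"tx":7.7,"ty":0.05,"tz":-0.08,"yaw":0},{"fingers":6,"tx":7.7,"ty":0.05,"tz":-0.08,"yaw":0},{"fingers":4,"tx":7.7,"ty":0.05,"tz":-0.08,"yaw":0},{"fingers":3,"tx":7.7,"ty":0.05,"tz":-0.08,"yaw":0},{"fingers":2.8,"tx":7.7,"ty":0.05,"tz":-0.08,"yaw":0},{"fingers":2.6,"tx":7.7,"ty":0.05,"tz":-0.08,"yaw":0}]' 25;  python3 -c "
from g import *
go(w(C,[-4,0,92]),C[2])"
```

```text
t: 2.55
position: [579.0, 377.4, 147.8]
eef_rot: [-0.626, 1.569, 1.125]
contact_force: [-0.1, 2.1, 1.7]
opening: 26.0
t 2.55 tcp [579.  377.4 147.8] g [579.  377.5  93.8] toolx [ 9.e-04  2.e-03 -1.e+00] toolz [-0.179  0.984  0.002] F [-0.1  2.1  1.7] open 26.0 j6 0.3
shift cm [ 0.175  0.066 -0.059] yaw [0.0002]
```

```bash
python3 -m inch '[{"fingers":1.5,"tx":0,"ty":0,"tz":0,"yaw":0},{"fingers":1.5,"tx":0,"ty":0,"tz":0,"yaw":0},{"fingers":1.5,"tx":0,"ty":0,"tz":0,"yaw":0}]' 60;  python3 -c "
from g import *
go(w(C,[-4,0,92]),C[2])"; python3 -m inch '[{"fingers":1.5,"tx":-1,"ty":0,"tz":0,"yaw":0},{"fingers":1.5,"tx":-3,"ty":0,"tz":0,"yaw":0},{"fingers":1.5,"tx":-6,"ty":0,"tz":0,"yaw":0},{"fingers":1.5,"tx":-8,"ty":0,"tz":0,"yaw":0},{"fingers":1.5,"tx":-8,"ty":0,"tz":0,"yaw":0},{"fingers":1.5,"tx":-8,"ty":0,"tz":0,"yaw":0}]'
python3 - <<'E'
from g import *
# target: caddy origin in rail frame (35,215), z of grip 152 -> caddy z=60
go(w(RA,[35-4,225,93.8+75]),RA[2])
from cell import imaging
import cv2
for n,(a,b,c,d) in {"scene":(60,200,330,480),"top":(100,200,140,260)}.items():
    i=imaging.get_image(n)["image"][a:b,c:d,::-1]; cv2.imwrite(f"pics/{n}3.png",cv2.resize(i,None,fx=4,fy=4,interpolation=cv2.INTER_CUBIC))
E
```

```text
t: 2.92
position: [579.1, 377.4, 147.9]
eef_rot: [-0.857, 1.569, 0.894]
contact_force: [-1.2, 1.9, 5.8]
opening: 25.5
t 2.925 tcp [579.1 377.4 147.9] g [579.2 377.5  93.9] toolx [ 0.0014  0.0017 -1.    ] toolz [-0.179  0.984  0.001] F [-1.2  1.9  5.8] open 25.5 j6 0.3
shift cm [ 0.186  0.082 -0.058] yaw [0.0004]
t: 3.68
position: [578.1, 376.4, 226.1]
eef_rot: [1.961, 1.569, -2.571]
contact_force: [-0.0, -0.6, -3.3]
opening: 25.0
t 3.675 tcp [578.1 376.4 226.1] g [578.  376.3 172.1] toolx [-1.3e-03 -9.0e-04 -1.0e+00] toolz [-0.179  0.984 -0.001] F [-0.  -0.6 -3.3] open 25.0 j6 0.3
shift cm [  0.347   8.707 -12.166] yaw [-0.0396]
```

View pics/scene3.png

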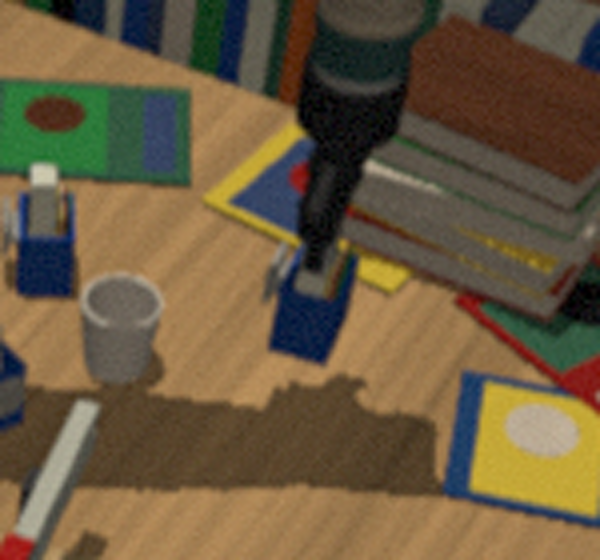

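```bash
python3 -m inch '[{"fingers":1.5,"tx":0,"ty":1,"tz":-1.4,"yaw":-0.005},{"fingers":1.5,"tx":0,"ty":3,"tz":-4.2,"yaw":-0.01},{"fingers":1.5,"tx":0,"ty":5.5,"tz":-7.7,"yaw":-0.02},{"fingers":1.5,"tx":0,"ty":7.6,"tz":-10.6,"yaw":-0.03},{"fingers":1.5,"tx":0.2,"ty":8.5,"tz":-11.9,"yaw":-0.04},{"fingers":1.5,"tx":0.3,"ty":8.7,"tz":-12.17,"yaw":-0.04},{"fingers":1.5,"tx":0.3,"ty":8.7,"tz":-12.17,"yaw":-0.04},{"fingers":1.5,"tx":0.3,"ty":8.7,"tz":-12.17,"yaw":-0.04}]'
cat > look.py <<'E'
import sys
from g import *
from cell import imaging
import cv2
k=sys.argv[1]
for n,(a,b,c,d) in {"scene":(110,230,300,420),"top":(110,220,180,340)}.items():
    D=imaging.get_image(n); np.savez(f"{n}{k}.npz",**D)
    i=D["image"][a:b,c:d,::-1]; cv2.imwrite(f"pics/{n}{k}.png",cv2.resize(i,None,fx=5,fy=5,interpolation=cv2.INTER_CUBIC))
E
python3 look.py 4; python3 -c "
from g import *
go(w(RA,[35-4,225,93.8+60]),RA[2])"
```

```text
t: 4.78
position: [515.5, 242.3, 224.0]
eef_rot: [-1.216, 1.57, 0.576]
contact_force: [-0.6, 0.2, -2.5]
opening: 25.3
t 4.875 tcp [515.3 242.2 223.9] g [515.3 242.2 169.9] toolx [ 5.e-04  3.e-04 -1.e+00] toolz [-0.219  0.976  0.   ] F [-0.2 -0.7 -3. ] open 24.9 j6 0.1
shift cm [ 1.615  0.144 -0.087] yaw [0.0014]
```

View pics/scene4.png

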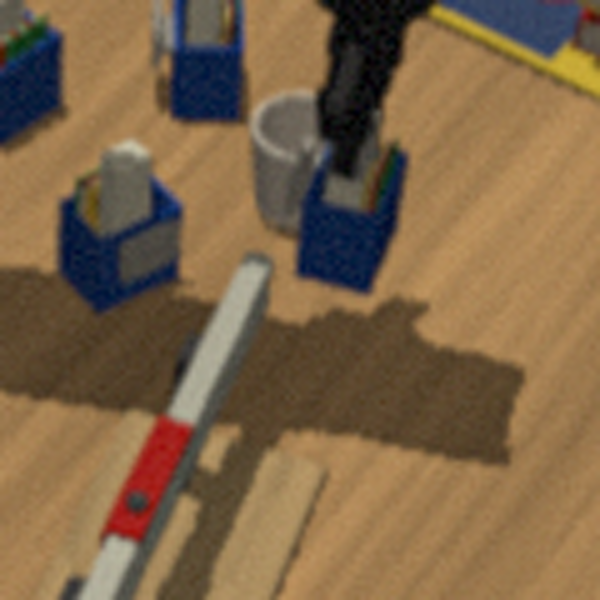

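View pics/top4.png

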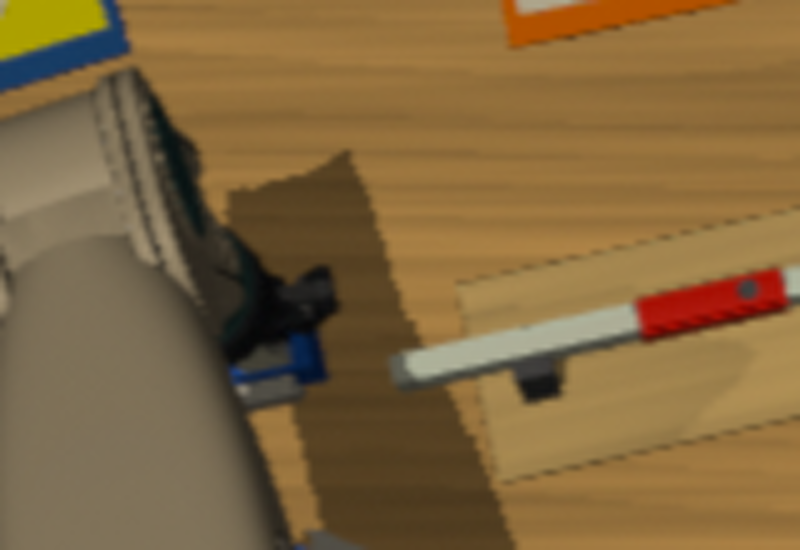

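```bash
python3 -m inch '[{"fingers":1.5,"tx":0.8,"ty":0.07,"tz":0,"yaw":0},{"fingers":1.5,"tx":1.6,"ty":0.14,"tz":-0.09,"yaw":0},{"fingers":1.5,"tx":1.6,"ty":0.14,"tz":-1.1,"yaw":0},{"fingers":1.5,"tx":1.6,"ty":0.14,"tz":-2.1,"yaw":0},{"fingers":1.5,"tx":1.6,"ty":0.14,"tz":-2.1,"yaw":0},{"fingers":1.5,"tx":1.6,"ty":0.14,"tz":-2.1,"yaw":0}]'
python3 look.py 5
cat > ov.py <<'E'
import sys
from h import *; from g import *
k=sys.argv[1]; gz=93.8
o,p,R=st(); g=p+R[:,0]*54
go(w(RA,[31,205,93.8+60]),RA[2])
a=np.arctan2(-R[0,2],R[1,2])
P=[g[0]+4*np.cos(a),g[1]+4*np.sin(a),a]; z=g[2]-gz
rel=w([0,0,-RA[2]],np.array([P[0]-RA[0],P[1]-RA[1],z])); print("caddy in rail frame",rel.round(2),"yaw",round(a-RA[2],4))
def box(c,h): 
    c=np.array(c,float);v=np.array([[i,j,l] for i in(-1,1) for j in(-1,1) for l in(-1,1)])*np.array(h)/2+c
    return v,[(i,j) for i in range(8) for j in range(i) if bin(i^j).count("1")==1]
for n,(y0,y1,x0,x1) in {"scene":(110,230,300,420),"top":(130,230,220,340)}.items():
    im=cv2.resize(np.load(f"{n}{k}.npz")["image"][y0:y1,x0:x1,::-1],None,fx=6,fy=6,interpolation=cv2.INTER_CUBIC)
    raw=im.copy()
    for pose,zz,b,col in [(P,z,box([-35,0,50],[6,44,30]),(0,255,0)),(P,z,box([0,0,32],[48,64,64]),(255,255,0)),(RA,0,box([0,0,110],[16.5,300,41.5]),(255,0,255))]:
        q=proj(n,body(pose,b[0],zz)); q=(q-[x0,y0]+.5)*6-.5
        for i,j in b[1]: cv2.line(im,tuple(int(v) for v in q[i].round()),tuple(int(v) for v in q[j].round()),col,1)
    cv2.imwrite(f"pics/ov_{n}{k}.png",im[:600]); cv2.imwrite(f"pics/raw_{n}{k}.png",raw[:600])
E
sed -i 's/"top":(110,220,180,340)/"top":(130,230,220,340)/' look.py
python3 ov.py 5
python3 - <<'E'
from h import *
f=least_squares(lambda q:np.r_[proj("top",[q[0],q[1],68])[0]-[203.5,209],proj("scene",[q[0],q[1],68])[0]-[360,136]],[450,300]);print(f.x)
E
```

```text
t: 5.62
position: [518.3, 220.5, 208.3]
eef_rot: [-1.189, 1.57, 0.602]
contact_force: [0.8, 0.3, -3.3]
opening: 25.1
t 5.725 tcp [518.2 220.7 208.2] g [518.2 220.7 154.2] toolx [ 4.e-04  3.e-04 -1.e+00] toolz [-0.218  0.976  0.   ] F [ 0.1  0.4 -2.3] open 25.1 j6 0.07
shift cm [ 0.035 -0.045  0.071] yaw [0.0005]
caddy in rail frame [ 34.55 204.29  60.35] yaw 0.0005
[434.1440118  334.18906151]
```

View pics/ov_scene5.png

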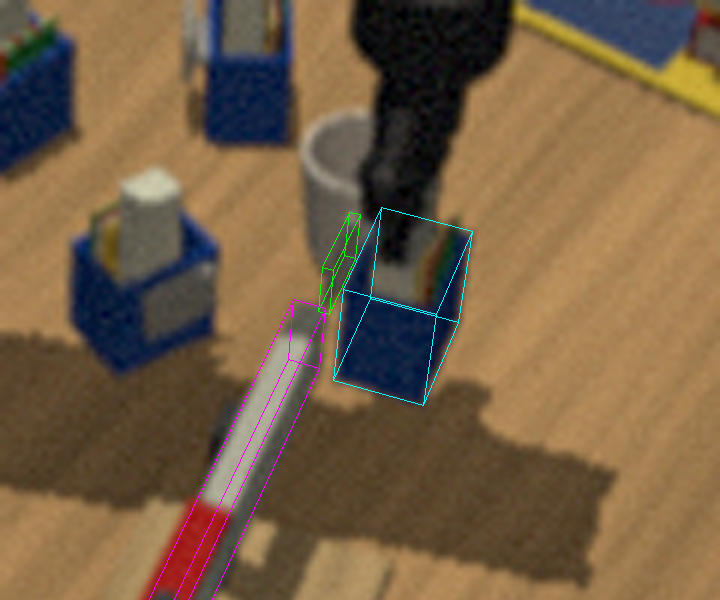

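View pics/ov_top5.png

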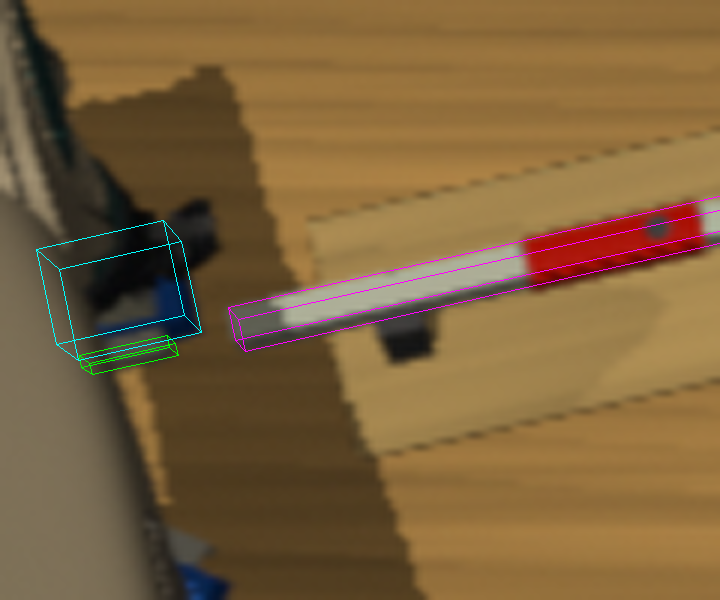

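```bash
cat > edge.py <<'E'
from h import *
from scipy.ndimage import map_coordinates
def edgeoff(img,n,pose,A,B,z=0,N=40,half=4):
    """mean signed perpendicular offset (px) of strongest gradient from predicted edge A-B; returns array, normal"""
    L=np.linspace(A,B,N);q=proj(n,body(pose,L,z)); d=q[-1]-q[0];d/=np.linalg.norm(d);nn=np.array([-d[1],d[0]])
    s=np.arange(-half,half+.01,.1); g=cv2.GaussianBlur(img.astype(np.float32),(0,0),.7)
    P=q[:,None,:]+s[None,:,None]*nn
    pr=np.stack([map_coordinates(g[:,:,c],[P[...,1],P[...,0]],order=1) for c in range(3)],-1)
    m=np.median(pr,0); return s,m,nn,q,pr
if __name__=="__main__":
    pose=[532.9,14.7,.2197]
    for n in("top","scene"):
        im=cams[n]["image"]
        for nm,A,B in [("top+x",(8.25,145,130.75),(8.25,60,130.75)),("top-x",(-8.25,145,130.75),(-8.25,60,130.75)),("bot-x",(-8.25,145,89.25),(-8.25,110,89.25)),("bot+x",(8.25,145,89.25),(8.25,60,89.25)),("mouthtop",(-7,150,130.75),(7,150,130.75)),
          ("top+x cap",(8.25,-140,130.75),(8.25,-110,130.75)),("top-x cap",(-8.25,-140,130.75),(-8.25,-110,130.75))]:
            s,m,nn,q,pr=edgeoff(im,n,pose,A,B)
            G=np.gradient(m,axis=0).sum(1)
            print(n,nm,"n",nn.round(2),"px", [ (round(s[i],1),round(float(G[i]),1)) for i in range(2,len(s)-2) if abs(G[i])>=max(abs(G[i-2:i+3])) and abs(G[i])>2])
E
python3 edge.py
```

```text
top top+x n [0.22 0.98] px [(np.float64(-0.9), 4.6), (np.float64(0.0), 6.8), (np.float64(0.3), 6.7)]
top top-x n [0.22 0.98] px [(np.float64(0.2), -12.5), (np.float64(2.4), 4.8), (np.float64(2.8), 4.4)]
top bot-x n [0.22 0.98] px [(np.float64(-1.9), -12.5), (np.float64(0.2), 4.6)]
top bot+x n [0.22 0.98] px [(np.float64(-3.3), 3.5), (np.float64(-2.2), 6.6), (np.float64(3.6), -12.5)]
top mouthtop n [ 0.98 -0.21] px [(np.float64(-1.0), 6.0), (np.float64(-0.6), 6.1)]
top top+x cap n [-0.22 -0.98] px [(np.float64(-0.4), -6.0)]
top top-x cap n [-0.22 -0.98] px [(np.float64(-0.6), 12.9)]
scene top+x n [-0.91 -0.42] px [(np.float64(-3.8), -6.0), (np.float64(-0.6), 10.3), (np.float64(-0.2), 9.9)]
scene top-x n [-0.9  -0.43] px [(np.float64(-0.4), -6.1)]
scene bot-x n [-0.9  -0.43] px [(np.float64(-3.4), 8.3), (np.float64(-2.8), 10.9), (np.float64(3.2), -6.1)]
scene bot+x n [-0.91 -0.42] px [(np.float64(-0.5), -6.3), (np.float64(2.9), 10.7)]
scene mouthtop n [-0.26  0.97] px [(np.float64(-0.4), 4.9)]
scene top+x cap n [0.91 0.42] px [(np.float64(0.2), -11.1)]
scene top-x cap n [0.9  0.43] px [(np.float64(-3.2), -9.9), (np.float64(0.0), 12.4), (np.float64(0.3), 12.3)]
```

View pics/raw_top5.png

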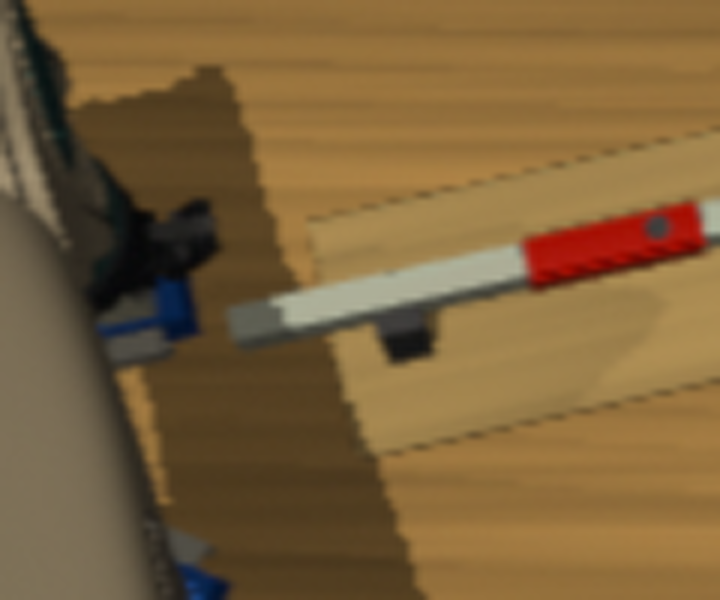

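```bash
cat > e2.py <<'E'
import sys
from edge import *; from g import *
k=sys.argv[1]
o,p,R=st(); g=p+R[:,0]*54; a=np.arctan2(-R[0,2],R[1,2]); P=[g[0]+4*np.cos(a),g[1]+4*np.sin(a),a]; z=g[2]-93.8
def rep(n,nm,A,B):
    s,m,nn,q,pr=edgeoff(np.load(f"{n}{k}.npz")["image"],n,P,np.array(A,float),np.array(B,float),z)
    G=np.gradient(m,axis=0);G=G[:,np.argmax(abs(G).max(0))]
    print(n,nm,q[0].round(0),"n",nn.round(2),[ (round(s[i],1),round(float(G[i]),1)) for i in range(2,len(s)-2) if abs(G[i])>=max(abs(G[i-2:i+3])) and abs(G[i])>1])
rep("top","rim back outer",(-24,-2,64),(-24,-30,64)); rep("top","rim -y outer",(-22,-32,64),(-10,-32,64))
rep("top","head back top",(-38,-2,65),(-38,-17,65)); rep("top","head back bottom",(-38,-2,35),(-38,-20,35));rep("top","head -y end",(-37,-22,50),(-33,-22,50))
for nm,A,B in [("back -y vert",(-24,-32,5),(-24,-32,60)),("front -y vert",(24,-32,5),(24,-32,60)),("bottom -y",(-20,-32,0),(20,-32,0)),("rim -y",(-20,-32,64),(20,-32,64)),("head back top",(-38,-18,65),(-38,20,65)),("head front bot",(-32,-18,35),(-32,0,35)),("head back vert -y",(-38,-22,37),(-38,-22,63)),("+x rim",(24,-28,64),(24,28,64)),("+x bottom vert",(24,32,20),(24,32,60))]: rep("scene",nm,A,B)
E
python3 e2.py 5
python3 - <<'E'
import cv2
i=cv2.imread("pics/raw_scene5.png")[180:430,250:510];cv2.imwrite("pics/z5.png",cv2.resize(i,None,fx=2.3,fy=2.3,interpolation=cv2.INTER_CUBIC))
E
```

```text
top rim back outer [240. 184.] n [0.22 0.98] [(np.float64(-1.1), -1.6), (np.float64(0.3), 1.2), (np.float64(0.9), 2.4)]
top rim -y outer [250. 181.] n [ 0.98 -0.21] [(np.float64(1.7), 3.0), (np.float64(2.1), 3.0)]
top head back top [241. 189.] n [0.22 0.98] [(np.float64(-3.5), 2.5), (np.float64(0.3), -1.0), (np.float64(2.1), 1.5)]
top head back bottom [243. 190.] n [0.22 0.98] [(np.float64(-1.2), -1.4)]
top head -y end [248. 188.] n [ 0.98 -0.21] []
scene back -y vert [355. 172.] n [0.99 0.11] [(np.float64(-3.0), 1.7), (np.float64(-2.0), 3.2), (np.float64(-1.6), 1.6), (np.float64(-0.8), -3.0), (np.float64(0.4), -5.4), (np.float64(0.7), -5.4), (np.float64(1.6), -3.4), (np.float64(2.4), -1.1)]
scene front -y vert [370. 176.] n [0.99 0.14] [(np.float64(1.7), 5.7), (np.float64(2.3), 3.2), (np.float64(3.2), 2.7)]
scene bottom -y [356. 173.] n [-0.26  0.96] [(np.float64(-1.5), 2.5), (np.float64(-0.1), 3.7)]
scene rim -y [358. 158.] n [-0.26  0.97] [(np.float64(-0.5), -3.1), (np.float64(0.8), -2.5)]
scene head back top [354. 153.] n [0.9  0.43] []
scene head front bot [355. 161.] n [0.91 0.42] [(np.float64(-3.8), -2.0), (np.float64(-2.6), -3.3), (np.float64(2.3), -4.4)]
scene head back vert -y [353. 161.] n [1.  0.1] [(np.float64(-0.6), -2.3), (np.float64(0.4), -2.8), (np.float64(0.9), -3.5), (np.float64(3.3), -2.1)]
scene +x rim [373. 161.] n [0.92 0.4 ] [(np.float64(-3.2), -2.8), (np.float64(-2.5), -2.4), (np.float64(-2.2), -2.0), (np.float64(-1.9), -1.8), (np.float64(-0.5), -1.0), (np.float64(1.0), 5.7)]
scene +x bottom vert [377. 159.] n [0.99 0.15] [(np.float64(-2.2), 1.5), (np.float64(-1.2), 4.3), (np.float64(-0.2), 5.6), (np.float64(0.6), 4.2)]
```

View pics/z5.png

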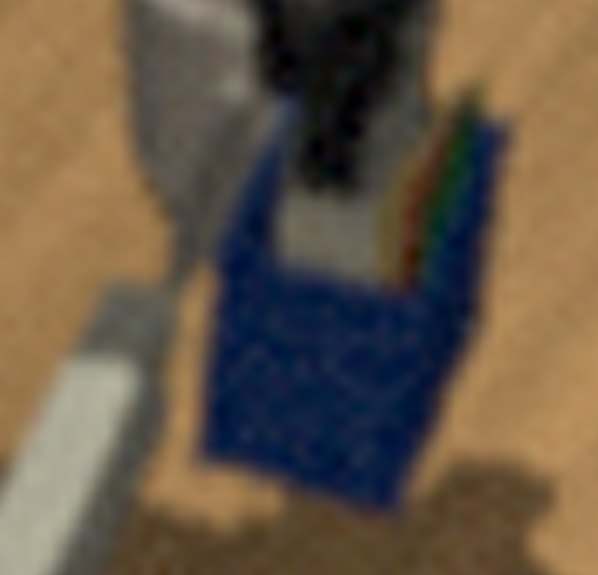

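```bash
python3 -m inch '[{"fingers":1.5,"tx":0.03,"ty":-0.04,"tz":-0.6,"yaw":0},{"fingers":1.5,"tx":0.03,"ty":-0.04,"tz":-1.6,"yaw":0},{"fingers":1.5,"tx":0.03,"ty":-0.04,"tz":-2.4,"yaw":0},{"fingers":1.5,"tx":0.03,"ty":-0.04,"tz":-2.8,"yaw":0},{"fingers":1.5,"tx":0.03,"ty":-0.04,"tz":-2.8,"yaw":0}]'
python3 look.py 6; python3 ov.py 6; python3 e2.py 6;python3 - <<'E'
import cv2,numpy as np
a=[cv2.resize(cv2.imread(f"pics/{n}_scene6.png")[150:450,200:480],None,fx=1.4,fy=1.7,interpolation=cv2.INTER_CUBIC) for n in("raw","ov")]
cv2.imwrite("pics/z6.png",np.hstack(a))
a=[cv2.resize(cv2.imread(f"pics/{n}_top6.png")[200:420,60:360],None,fx=1.3,fy=1.3,interpolation=cv2.INTER_CUBIC) for n in("raw","ov")]
cv2.imwrite("pics/zt6.png",np.hstack(a))
E
```

```text
t: 6.35
position: [524.6, 193.0, 207.6]
eef_rot: [0.663, 1.571, 2.454]
contact_force: [0.9, 0.6, -2.7]
opening: 25.3
t 6.45 tcp [524.5 193.4 207.6] g [524.5 193.4 153.6] toolx [-1.e-04  2.e-04 -1.e+00] toolz [-0.218  0.976  0.   ] F [-0.1 -0.  -2.5] open 25.3 j6 0.02
shift cm [-0.016 -0.025  2.875] yaw [0.0004]
caddy in rail frame [ 34.76 176.25  59.83] yaw 0.0004
top rim back outer [250. 182.] n [0.22 0.98] [(np.float64(-3.7), 1.7), (np.float64(-1.0), -1.4), (np.float64(1.0), 2.2), (np.float64(1.7), 2.3)]
top rim -y outer [259. 179.] n [ 0.98 -0.21] [(np.float64(1.5), 3.1), (np.float64(2.9), 2.0)]
top head back top [251. 187.] n [0.22 0.98] [(np.float64(-3.5), 2.4), (np.float64(-2.9), 2.0)]
top head back bottom [252. 188.] n [0.22 0.98] [(np.float64(-1.2), -1.2), (np.float64(-0.6), -1.2)]
top head -y end [258. 186.] n [ 0.98 -0.21] [(np.float64(1.0), 1.4)]
scene back -y vert [352. 178.] n [0.99 0.1 ] [(np.float64(-3.8), -1.2), (np.float64(-3.0), -1.6), (np.float64(-1.5), -1.0), (np.float64(0.1), -2.7), (np.float64(0.9), -2.7), (np.float64(1.8), -1.4)]
scene front -y vert [368. 182.]
[... 258 characters left out ...]
[-0.26  0.97] [(np.float64(-0.3), -3.0), (np.float64(0.3), -2.9)]
scene head back top [351. 160.] n [0.9  0.43] [(np.float64(-1.4), -1.4), (np.float64(0.0), -3.2)]
scene head front bot [352. 167.] n [0.91 0.42] [(np.float64(-0.8), -1.4), (np.float64(0.2), -2.4), (np.float64(2.1), -2.2)]
scene head back vert -y [350. 167.] n [1.   0.09] [(np.float64(-2.9), -2.2), (np.float64(2.4), -1.3), (np.float64(3.5), -2.5)]
scene +x rim [370. 167.] n [0.92 0.4 ] [(np.float64(-3.5), -2.9), (np.float64(-2.7), -2.4), (np.float64(1.6), 5.7), (np.float64(2.3), 5.7)]
scene +x bottom vert [374. 165.] n [0.99 0.14] [(np.float64(-0.7), 5.6), (np.float64(-0.2), 5.8), (np.float64(1.1), 3.2), (np.float64(1.8), 1.2)]
```

View pics/z6.png

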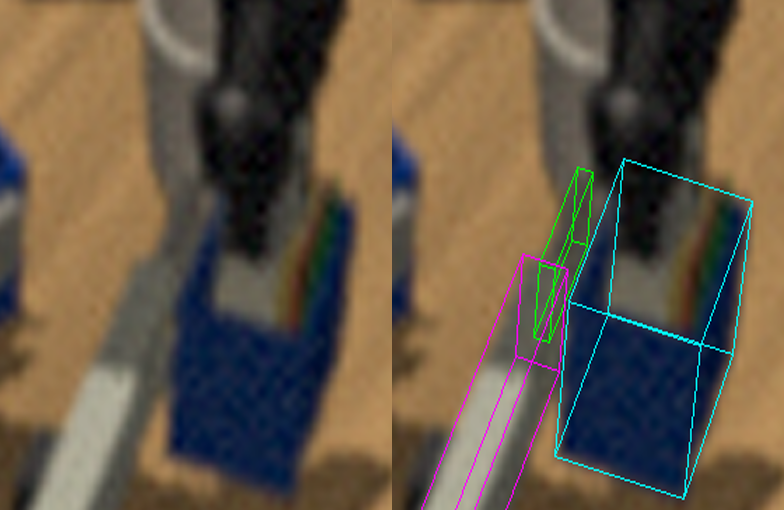

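View pics/zt6.png

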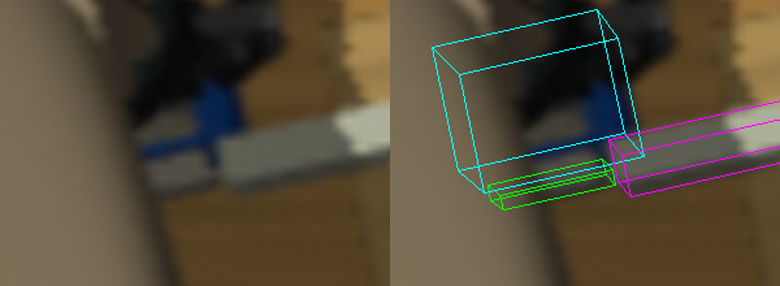

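```bash
python3 -m inch '[{"fingers":1.5,"tx":0,"ty":-0.02,"tz":-0.3,"yaw":0},{"fingers":1.5,"tx":0,"ty":-0.02,"tz":-0.6,"yaw":0},{"fingers":1.5,"tx":0,"ty":-0.02,"tz":-0.7,"yaw":0}]'; python3 -c "
from g import *
go(w(RA,[31,150,153.8]),RA[2])"
python3 -m inch '[{"fingers":1.5,"tx":0,"ty":0,"tz":-0.15,"yaw":0},{"fingers":1.5,"tx":0,"ty":0,"tz":-0.3,"yaw":0},{"fingers":1.5,"tx":0,"ty":0,"tz":-0.3,"yaw":0}]'; python3 -c "
from g import *
go(w(RA,[31,150,153.8]),RA[2])"
```

```text
t: 6.82
position: [526.3, 186.5, 207.6]
eef_rot: [0.806, 1.571, 2.597]
contact_force: [-0.4, 0.3, -2.1]
opening: 24.9
t 6.825 tcp [526.3 186.5 207.6] g [526.3 186.5 153.6] toolx [-1.e-04  0.e+00 -1.e+00] toolz [-0.218  0.976  0.   ] F [-0.4  0.3 -2.1] open 24.9 j6 0.0
shift cm [-0.02  -0.004 -1.911] yaw [0.0004]
t: 7.2
position: [527.0, 183.5, 207.6]
eef_rot: [-2.566, 1.571, -0.775]
contact_force: [-0.1, -0.4, -2.8]
opening: 25.7
t 7.2 tcp [527.  183.5 207.6] g [527.  183.5 153.6] toolx [ 2.e-04 -2.e-04 -1.e+00] toolz [-0.218  0.976 -0.   ] F [-0.1 -0.4 -2.8] open 25.7 j6 -0.0
shift cm [-0.018  0.004 -1.606] yaw [0.0003]
```

```bash
python3 -m inch '[{"fingers":1.5,"tx":0,"ty":0,"tz":-0.15,"yaw":0},{"fingers":1.5,"tx":0,"ty":0,"tz":-0.3,"yaw":0},{"fingers":1.5,"tx":0,"ty":0,"tz":-0.3,"yaw":0}]'; python3 -m inch '[{"fingers":1.5,"tx":0,"ty":0,"tz":-0.2,"yaw":0},{"fingers":1.5,"tx":0,"ty":0,"tz":-0.4,"yaw":0},{"fingers":1.5,"tx":0,"ty":0,"tz":-0.4,"yaw":0}]'; python3 -c "
from g import *
go(w(RA,[31,150,153.8]),RA[2])"
```

```text
t: 7.58
position: [527.7, 180.6, 207.7]
eef_rot: [-2.509, 1.57, -0.719]
contact_force: [0.1, 0.4, -2.0]
opening: 25.5
t: 7.95
position: [528.5, 176.6, 207.7]
eef_rot: [-2.771, 1.57, -0.981]
contact_force: [0.7, -1.0, -2.6]
opening: 25.3
t 7.95 tcp [528.5 176.6 207.7] g [528.5 176.6 153.7] toolx [ 2.e-04 -3.e-04 -1.e+00] toolz [-0.218  0.976 -0.   ] F [ 0.7 -1.  -2.6] open 25.3 j6 -0.01
shift cm [-0.014  0.004 -0.896] yaw [0.0002]
```

```bash
python3 -m inch '[{"fingers":1.5,"tx":0,"ty":0,"tz":-0.4,"yaw":0},{"fingers":1.5,"tx":0,"ty":0,"tz":-0.9,"yaw":0},{"fingers":1.5,"tx":0,"ty":0,"tz":-1.4,"yaw":0},{"fingers":1.5,"tx":0,"ty":0,"tz":-1.7,"yaw":0},{"fingers":1.5,"tx":0,"ty":0,"tz":-1.7,"yaw":0}]'; python3 look.py 7; python3 ov.py 7;python3 - <<'E'
import cv2,numpy as np
a=[cv2.resize(cv2.imread(f"pics/{n}_scene7.png")[150:450,200:480],None,fx=1.4,fy=1.7,interpolation=cv2.INTER_CUBIC) for n in("raw","ov")]
cv2.imwrite("pics/z7.png",np.hstack(a))
a=[cv2.resize(cv2.imread(f"pics/{n}_top7.png")[200:420,60:360],None,fx=1.3,fy=1.3,interpolation=cv2.INTER_CUBIC) for n in("raw","ov")]
cv2.imwrite("pics/zt7.png",np.hstack(a))
E
```

```text
t: 8.57
position: [532.3, 159.8, 207.6]
eef_rot: [-3.005, 1.57, -1.215]
contact_force: [1.0, -0.1, -2.4]
opening: 25.2
t 8.675 tcp [532.2 160.1 207.6] g [532.2 160.1 153.6] toolx [ 1.e-04 -3.e-04 -1.e+00] toolz [-0.218  0.976 -0.   ] F [ 0.7 -0.5 -2.4] open 25.2 j6 -0.04
shift cm [-0.022  0.     6.299] yaw [0.0003]
caddy in rail frame [ 35.02 142.01  59.8 ] yaw 0.0003
```

View pics/z7.png

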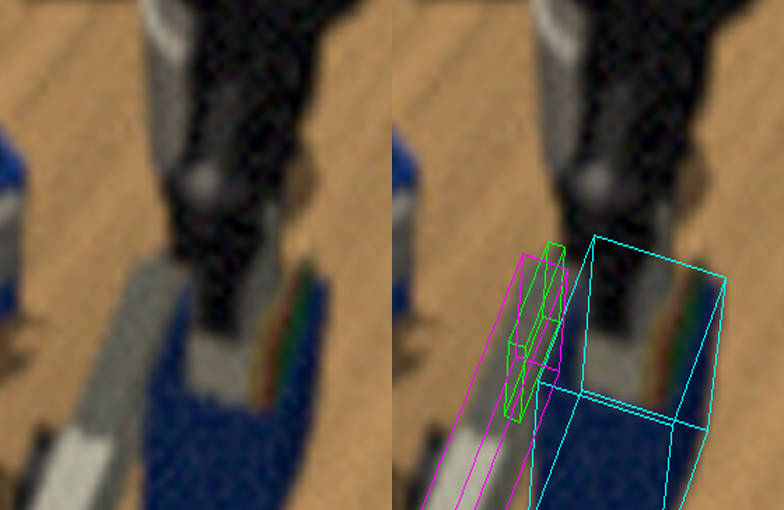

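View pics/zt7.png

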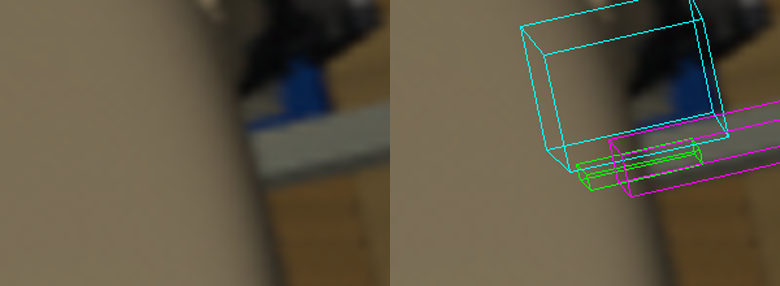

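Run:
```python
from h import *
RA=[532.9,14.7,.2197]
# saddle corners at z=140.75: near-mouth/-far edges midpoints
T=lambda u,v,s,ox,oy:np.array([(u+.5)/s-.5+ox,(v+.5)/s-.5+oy])
for n,a,b in [("top",T(374,197,6,245,140),T(551,158,6,245,140)),("scene",T(236,209,4.7,285,150),T(182,314,4.7,285,150))]:
    for uv in(a,b):
        f=least_squares(lambda q:proj(n,body(RA,[q[1],q[0],140.75]))[0]-uv,[0,0]);print(n,f.x)
```

```text
top [ 4.65118888 -1.27859615]
top [-82.53422313  -1.75930659]
scene [-2.27786363  1.98643638]
scene [-87.47108061  -0.15686702]
```

```bash
python3 -m inch '[{"fingers":1.5,"tx":0,"ty":0,"tz":-0.4,"yaw":0},{"fingers":1.5,"tx":0,"ty":0,"tz":-1.1,"yaw":0},{"fingers":1.5,"tx":0,"ty":0,"tz":-1.8,"yaw":0},{"fingers":1.5,"tx":0,"ty":0,"tz":-2.5,"yaw":0},{"fingers":1.5,"tx":0,"ty":0,"tz":-3.2,"yaw":0},{"fingers":1.5,"tx":0,"ty":0,"tz":-3.9,"yaw":0},{"fingers":1.5,"tx":0,"ty":0,"tz":-4.4,"yaw":0},{"fingers":1.5,"tx":0,"ty":0,"tz":-4.7,"yaw":0},{"fingers":1.5,"tx":0,"ty":0,"tz":-4.7,"yaw":0}]'; python3 -c "
from g import *
go(w(RA,[31,0,153.8]),RA[2])"
```

```text
t: 9.8
position: [542.4, 114.1, 207.6]
eef_rot: [2.381, 1.57, -2.111]
contact_force: [0.4, -0.6, -2.7]
opening: 25.3
t 9.8 tcp [542.4 114.1 207.6] g [542.4 114.1 153.6] toolx [-2.e-04 -3.e-04 -1.e+00] toolz [-0.218  0.976 -0.   ] F [ 0.4 -0.6 -2.7] open 25.3 j6 -0.13
shift cm [-2.100e-02 -7.000e-03 -9.496e+00] yaw [0.0003]
```

```bash
python3 -m inch '[{"fingers":1.5,"tx":0,"ty":0,"tz":-0.4,"yaw":0},{"fingers":1.5,"tx":0,"ty":0,"tz":-1.1,"yaw":0},{"fingers":1.5,"tx":0,"ty":0,"tz":-1.8,"yaw":0},{"fingers":1.5,"tx":0,"ty":0,"tz":-2.5,"yaw":0},{"fingers":1.5,"tx":0,"ty":0,"tz":-3.2,"yaw":0},{"fingers":1.5,"tx":0,"ty":0,"tz":-3.9,"yaw":0},{"fingers":1.5,"tx":0,"ty":0,"tz":-4.4,"yaw":0},{"fingers":1.5,"tx":0,"ty":0,"tz":-4.7,"yaw":0},{"fingers":1.5,"tx":0,"ty":0,"tz":-4.7,"yaw":0}]'; python3 -c "
from g import *
go(w(RA,[31,0,153.8]),RA[2])"; python3 look.py 8; python3 ov.py 8
```

```text
t: 10.92
position: [552.7, 68.4, 207.6]
eef_rot: [0.701, 1.571, 2.492]
contact_force: [0.2, -0.5, -2.4]
opening: 25.0
t 10.925 tcp [552.7  68.4 207.6] g [552.7  68.4 153.6] toolx [-1.e-04  1.e-04 -1.e+00] toolz [-0.218  0.976  0.   ] F [ 0.2 -0.5 -2.4] open 25.0 j6 -0.21
shift cm [-0.021  0.    -4.81 ] yaw [0.0003]
t 11.025 tcp [552.6  68.7 207.6] g [552.6  68.7 153.6] toolx [-1.e-04  1.e-04 -1.e+00] toolz [-0.219  0.976  0.   ] F [ 0.1 -1.  -2.6] open 25.4 j6 -0.21
shift cm [-2.0000e-02 -1.0000e-02  1.5663e+01] yaw [0.0007]
caddy in rail frame [35.   48.37 59.78] yaw 0.0007
```

View pics/ov_scene8.png

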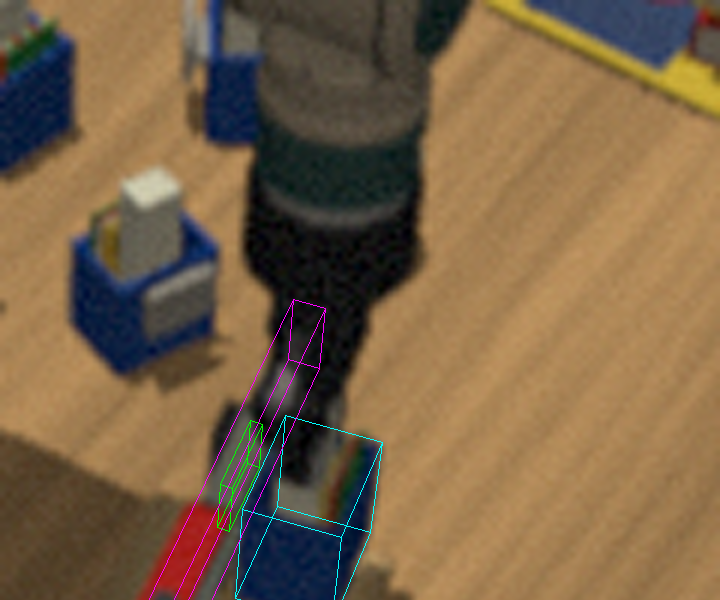

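View pics/ov_top8.png

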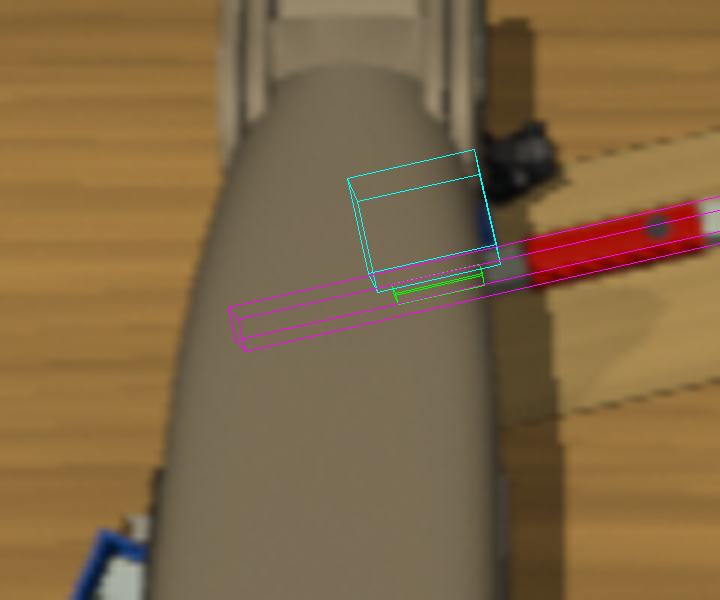

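```bash
python3 -m inch '[{"fingers":1.5,"tx":0,"ty":0,"tz":-0.3,"yaw":0},{"fingers":1.5,"tx":0,"ty":0,"tz":-0.7,"yaw":0},{"fingers":1.5,"tx":0,"ty":0,"tz":-1.1,"yaw":0},{"fingers":1.5,"tx":0,"ty":0,"tz":-1.5,"yaw":0},{"fingers":1.5,"tx":0,"ty":0,"tz":-1.9,"yaw":0},{"fingers":1.5,"tx":0,"ty":0,"tz":-2.3,"yaw":0},{"fingers":1.5,"tx":0,"ty":0,"tz":-2.6,"yaw":0},{"fingers":1.5,"tx":0,"ty":0,"tz":-2.6,"yaw":0}]'; python3 -m inch '[{"fingers":1.5,"tx":0,"ty":0,"tz":-0.3,"yaw":0},{"fingers":1.5,"tx":0,"ty":0,"tz":-0.6,"yaw":0},{"fingers":1.5,"tx":0,"ty":0,"tz":-0.9,"yaw":0},{"fingers":1.5,"tx":0,"ty":0,"tz":-1.2,"yaw":0}]'; python3 -c "
from g import *
go(w(RA,[31,0,153.8]),RA[2])"
```

```text
t: 12.02
position: [558.4, 42.9, 207.6]
eef_rot: [-0.995, 1.571, 0.796]
contact_force: [-0.5, -0.1, -2.7]
opening: 25.4
t: 12.52
position: [560.9, 31.5, 207.5]
eef_rot: [0.08, 1.57, 1.871]
contact_force: [-0.3, 1.5, -3.8]
opening: 25.4
t 12.525 tcp [560.9  31.5 207.5] g [560.9  31.6 153.5] toolx [-3.e-04  1.e-03 -1.e+00] toolz [-0.218  0.976  0.001] F [-0.3  1.5 -3.8] open 25.4 j6 -0.28
shift cm [-0.033 -0.003 -1.037] yaw [0.0004]
```

```bash
for i in 1; do python3 -m inch '[{"fingers":1.5,"tx":0,"ty":0,"tz":-0.3,"yaw":0},{"fingers":1.5,"tx":0,"ty":0,"tz":-0.6,"yaw":0},{"fingers":1.5,"tx":0,"ty":0,"tz":-0.9,"yaw":0},{"fingers":1.5,"tx":0,"ty":0,"tz":-1.2,"yaw":0}]';done; python3 -m inch '[{"fingers":1.5,"tx":0,"ty":0,"tz":-0.3,"yaw":0},{"fingers":1.5,"tx":0,"ty":0,"tz":-0.6,"yaw":0},{"fingers":1.5,"tx":0,"ty":0,"tz":-0.9,"yaw":0},{"fingers":1.5,"tx":0,"ty":0,"tz":-1.2,"yaw":0}]'; python3 -c "
from g import *
go(w(RA,[31,0,153.8]),RA[2])"
```

```text
t: 13.02
position: [563.3, 19.5, 207.2]
eef_rot: [1.794, 1.57, -2.698]
contact_force: [-1.0, 3.4, -6.4]
opening: 25.2
t: 13.52
position: [566.5, 7.6, 207.9]
eef_rot: [-2.634, 1.57, -0.843]
contact_force: [0.2, 1.8, -5.0]
opening: 25.1
t 13.525 tcp [566.5   7.6 207.9] g [566.5   7.5 153.9] toolx [ 6.e-04 -6.e-04 -1.e+00] toolz [-0.218  0.976 -0.001] F [ 0.2  1.8 -5. ] open 25.1 j6 -0.32
shift cm [0.004 0.023 1.431] yaw [0.0004]
```

```bash
python3 -m inch '[{"fingers":1.5,"tx":0,"ty":0,"tz":-0.3,"yaw":0},{"fingers":1.5,"tx":0,"ty":0,"tz":-0.6,"yaw":0},{"fingers":1.5,"tx":0,"ty":0,"tz":-0.9,"yaw":0},{"fingers":1.5,"tx":0,"ty":0,"tz":-1.2,"yaw":0}]'; python3 -m inch '[{"fingers":1.5,"tx":0,"ty":0,"tz":-0.25,"yaw":0},{"fingers":1.5,"tx":0,"ty":0,"tz":-0.5,"yaw":0},{"fingers":1.5,"tx":0,"ty":0,"tz":-0.8,"yaw":0}]'; python3 -c "
from g import *
go(w(RA,[31,0,153.8]),RA[2])"
```

```text
t: 14.02
position: [568.9, -3.9, 207.6]
eef_rot: [2.765, 1.571, -1.727]
contact_force: [-0.2, 1.7, -5.3]
opening: 25.5
t: 14.4
position: [570.6, -11.6, 207.6]
eef_rot: [1.829, 1.571, -2.663]
contact_force: [-1.2, 1.5, -4.9]
opening: 25.2
t 14.4 tcp [570.6 -11.6 207.6] g [570.6 -11.6 153.6] toolx [-0. -0. -1.] toolz [-0.219  0.976 -0.   ] F [-1.2  1.5 -4.9] open 25.2 j6 -0.35
shift cm [-2.10e-02  3.00e-03  3.39e+00] yaw [0.0006]
```

```bash
python3 -m inch '[{"fingers":1.5,"tx":0,"ty":0,"tz":-0.2,"yaw":0},{"fingers":1.5,"tx":0,"ty":0,"tz":-0.4,"yaw":0},{"fingers":1.5,"tx":0,"ty":0,"tz":-0.6,"yaw":0}]'; python3 -m inch '[{"fingers":1.5,"tx":0,"ty":0,"tz":-0.15,"yaw":0},{"fingers":1.5,"tx":0,"ty":0,"tz":-0.3,"yaw":0}]';python3 -m inch '[{"fingers":1.5,"tx":0,"ty":0,"tz":-0.15,"yaw":0},{"fingers":1.5,"tx":0,"ty":0,"tz":-0.3,"yaw":0}]'; python3 -c "
from g import *
go(w(RA,[31,0,153.8]),RA[2])"
```

```text
t: 14.78
position: [571.9, -17.4, 207.6]
eef_rot: [0.797, 1.571, 2.588]
contact_force: [0.4, 1.0, -5.1]
opening: 25.4
t: 15.02
position: [572.6, -20.4, 207.6]
eef_rot: [1.515, 1.571, -2.977]
contact_force: [0.4, 1.3, -5.1]
opening: 25.2
t: 15.28
position: [573.2, -23.3, 207.6]
eef_rot: [2.895, 1.571, -1.597]
contact_force: [-1.0, 1.2, -4.8]
opening: 25.4
t 15.275 tcp [573.2 -23.3 207.6] g [573.2 -23.3 153.6] toolx [-0. -0. -1.] toolz [-0.218  0.976 -0.   ] F [-1.   1.2 -4.8] open 25.4 j6 -0.37
shift cm [-0.02   0.005  4.585] yaw [0.0005]
```

```bash
python3 -m inch '[{"fingers":1.5,"tx":0,"ty":0,"tz":-0.15,"yaw":0},{"fingers":1.5,"tx":0,"ty":0,"tz":-0.3,"yaw":0}]';python3 -m inch '[{"fingers":1.5,"tx":0,"ty":0,"tz":-0.1,"yaw":0},{"fingers":1.5,"tx":0,"ty":0,"tz":-0.2,"yaw":0}]';  python3 -m inch '[{"fingers":1.5,"tx":0,"ty":0,"tz":-0.1,"yaw":0},{"fingers":1.5,"tx":0,"ty":0,"tz":-0.2,"yaw":0}]'
```

```text
t: 15.52
position: [573.8, -25.7, 207.6]
eef_rot: [-0.098, 1.569, 1.693]
contact_force: [-0.9, 3.8, -4.1]
opening: 25.4
t: 15.78
position: [574.1, -27.1, 207.7]
eef_rot: [-0.093, 1.568, 1.699]
contact_force: [-0.3, 6.4, -4.7]
opening: 25.0
t: 16.02
position: [574.4, -28.8, 207.6]
eef_rot: [-0.091, 1.567, 1.701]
contact_force: [-1.0, 6.6, -3.0]
opening: 25.2
```

```bash
python3 -m inch '[{"fingers":1.5,"tx":0,"ty":0,"tz":-0.07,"yaw":0},{"fingers":1.5,"tx":0,"ty":0,"tz":-0.07,"yaw":0}]';python3 -m inch '[{"fingers":1.5,"tx":0,"ty":0,"tz":-0.07,"yaw":0},{"fingers":1.5,"tx":0,"ty":0,"tz":-0.07,"yaw":0}]';  python3 -m inch '[{"fingers":1.5,"tx":0,"ty":0,"tz":-0.07,"yaw":0},{"fingers":1.5,"tx":0,"ty":0,"tz":-0.07,"yaw":0}]'
```

```text
t: 16.27
position: [574.6, -29.5, 207.6]
eef_rot: [-0.058, 1.567, 1.733]
contact_force: [-0.9, 5.8, -3.0]
opening: 25.3
t: 16.52
position: [574.7, -30.1, 207.6]
eef_rot: [-0.076, 1.567, 1.716]
contact_force: [-0.9, 6.2, -2.2]
opening: 25.3
t: 16.77
position: [574.9, -30.9, 207.7]
eef_rot: [-0.075, 1.567, 1.717]
contact_force: [-0.9, 5.7, -3.4]
opening: 25.1
```

```bash
python3 -m inch '[{"fingers":1.5,"tx":0,"ty":0,"tz":-0.06,"yaw":0},{"fingers":1.5,"tx":0,"ty":0,"tz":-0.06,"yaw":0}]';python3 -m inch '[{"fingers":1.5,"tx":0,"ty":0,"tz":0.1,"yaw":0},{"fingers":1.5,"tx":0,"ty":0,"tz":0.2,"yaw":0},{"fingers":1.5,"tx":0,"ty":0,"tz":0.2,"yaw":0}]';python3 -m inch '[{"fingers":1.5,"tx":0,"ty":0,"tz":0.1,"yaw":0},{"fingers":1.5,"tx":0,"ty":0,"tz":0.1,"yaw":0}]'; python3 -m inch '[{"fingers":1.5,"tx":0,"ty":0,"tz":0.05,"yaw":0},{"fingers":1.5,"tx":0,"ty":0,"tz":0.1,"yaw":0}]'
```

```text
t: 17.02
position: [575.0, -31.4, 207.7]
eef_rot: [-0.074, 1.567, 1.717]
contact_force: [-1.8, 5.1, -2.6]
opening: 25.1
t: 17.4
position: [574.7, -30.0, 207.6]
eef_rot: [-0.08, 1.569, 1.712]
contact_force: [-0.4, 5.4, -3.7]
opening: 24.9
t: 17.65
position: [574.6, -29.4, 207.6]
eef_rot: [-0.096, 1.57, 1.695]
contact_force: [-1.6, 4.2, -2.8]
opening: 25.5
t: 17.9
position: [574.5, -28.9, 207.6]
eef_rot: [3.109, 1.57, -1.383]
contact_force: [-1.0, 3.9, -4.5]
opening: 25.1
```

```bash
python3 -m inch '[{"fingers":1.5,"tx":0,"ty":0,"tz":0.05,"yaw":0},{"fingers":1.5,"tx":0,"ty":0,"tz":0.1,"yaw":0}]'; python3 -m inch '[{"fingers":1.5,"tx":0,"ty":0,"tz":0.05,"yaw":0},{"fingers":1.5,"tx":0,"ty":0,"tz":0.1,"yaw":0}]'; python3 -m inch '[{"fingers":1.5,"tx":0,"ty":0,"tz":0.05,"yaw":0},{"fingers":1.5,"tx":0,"ty":0,"tz":0.1,"yaw":0}]'
```

```text
t: 18.15
position: [574.4, -28.5, 207.6]
eef_rot: [3.067, 1.569, -1.425]
contact_force: [-0.5, -0.7, -3.9]
opening: 25.3
t: 18.4
position: [574.4, -28.0, 207.8]
eef_rot: [3.097, 1.567, -1.396]
contact_force: [-0.3, -3.2, -4.6]
opening: 25.2
t: 18.65
position: [574.3, -27.6, 207.8]
eef_rot: [3.109, 1.565, -1.383]
contact_force: [1.6, -6.7, -6.6]
opening: 25.1
```

```bash
python3 -m inch '[{"fingers":1.5,"tx":0.05,"ty":0,"tz":-0.1,"yaw":0},{"fingers":1.5,"tx":0.1,"ty":0,"tz":-0.12,"yaw":0},{"fingers":1.5,"tx":0.1,"ty":0,"tz":-0.12,"yaw":0}]'; python3 -m inch '[{"fingers":2.8,"tx":0,"ty":0,"tz":0,"yaw":0},{"fingers":3.5,"tx":0,"ty":0,"tz":0,"yaw":0},{"fingers":4.5,"tx":0,"ty":0,"tz":0,"yaw":0},{"fingers":5,"tx":0,"ty":0,"tz":0,"yaw":0},{"fingers":5,"tx":0,"ty":0,"tz":0,"yaw":0}]' 20
```

```text
t: 19.02
position: [574.5, -27.9, 207.5]
eef_rot: [-2.939, 1.568, -1.148]
contact_force: [-0.8, -4.9, 0.3]
opening: 25.3
t: 19.65
position: [574.0, -26.8, 206.6]
eef_rot: [0.049, 1.57, 1.84]
contact_force: [-0.1, 0.4, -1.0]
opening: 49.9
```

```bash
python3 -m inch '[{"fingers":5.5,"tx":-1,"ty":0,"tz":0,"yaw":0},{"fingers":5.5,"tx":-3,"ty":0,"tz":0,"yaw":0},{"fingers":5.5,"tx":-6,"ty":0,"tz":0,"yaw":0},{"fingers":5.5,"tx":-10,"ty":0,"tz":0,"yaw":0},{"fingers":5.5,"tx":-13,"ty":0,"tz":0,"yaw":0},{"fingers":5.5,"tx":-14,"ty":0,"tz":0,"yaw":0},{"fingers":5.5,"tx":-14,"ty":0,"tz":0,"yaw":0}]'; python3 -m inch '[{"fingers":5.5,"tx":0,"ty":0,"tz":2,"yaw":0},{"fingers":5.5,"tx":0,"ty":0,"tz":7,"yaw":0},{"fingers":5.5,"tx":0,"ty":0,"tz":13,"yaw":0},{"fingers":5.5,"tx":0,"ty":0,"tz":18,"yaw":0},{"fingers":5.5,"tx":0,"ty":0,"tz":20,"yaw":0},{"fingers":5.5,"tx":0,"ty":0,"tz":20,"yaw":0}]'
python3 - <<'E'
from h import *
from g import RA
from cell import imaging
def box(c,h):
    c=np.array(c,float);v=np.array([[i,j,l] for i in(-1,1) for j in(-1,1) for l in(-1,1)])*np.array(h)/2+c
    return v,[(i,j) for i in range(8) for j in range(i) if bin(i^j).count("1")==1]
for n,(y0,y1,x0,x1) in {"scene":(150,280,290,400),"top":(120,220,240,370)}.items():
    D=imaging.get_image(n); im=D["image"][y0:y1,x0:x1,::-1]; cv2.imwrite(f"pics/full_{n}9.png",D["image"][:,:,::-1])
    im=cv2.resize(im,None,fx=4.5,fy=4.5,interpolation=cv2.INTER_CUBIC); raw=im.copy()
    for off,b in [((0,0,0),box([35,-53.5,58.3+32],[48,64,64]))]:
        q=(proj(n,body(RA,b[0]))-[x0,y0]+.5)*4.5-.5
        for i,j in b[1]: cv2.line(im,tuple(int(v) for v in q[i].round()),tuple(int(v) for v in q[j].round()),(255,255,0),1)
    cv2.imwrite(f"pics/fin_{n}.png",im); cv2.imwrite(f"pics/finraw_{n}.png",raw)
E
```

```text
t: 20.52
position: [574.3, -27.0, 347.1]
eef_rot: [-1.928, 1.57, -0.137]
contact_force: [0.1, -0.7, -1.5]
opening: 55.0
t: 21.28
position: [529.3, 169.5, 345.5]
eef_rot: [1.697, 1.569, -2.792]
contact_force: [0.1, 0.2, -0.2]
opening: 55.1
```

View pics/fin_scene.png

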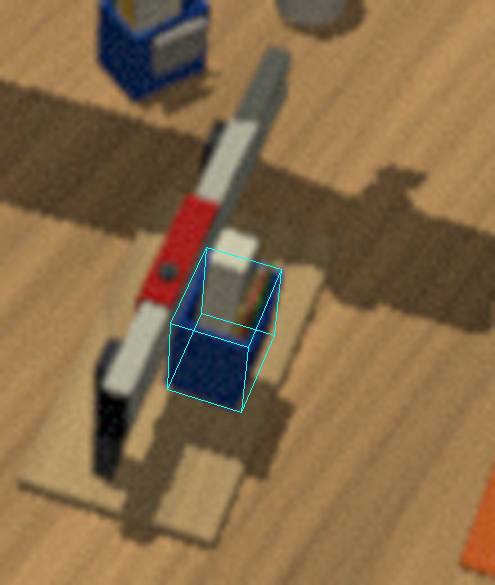

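View pics/fin_top.png

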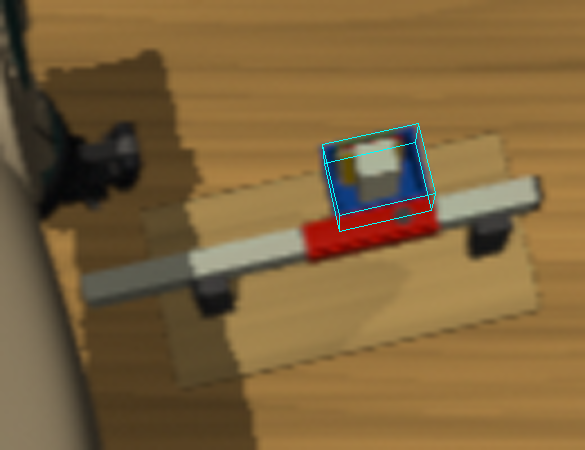

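View pics/full_scene9.png

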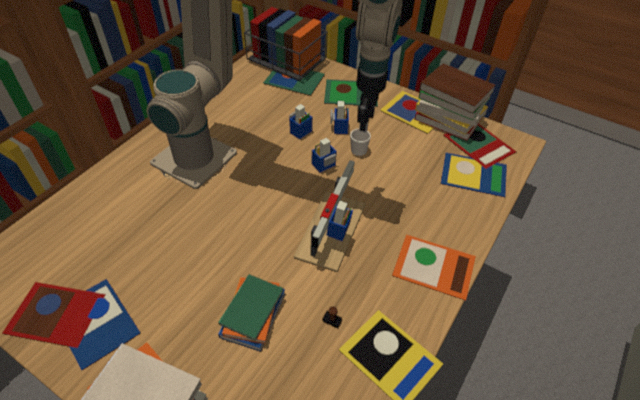

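The final pictures show the caddy hanging upright at the saddle: box at about (340,220) in the scene view, and on the +x side of the red saddle in the top view. The mug (360,143), books (252,310) and stamp (332,317) have not moved, and the gripper is clear.

```bash
python3 -c "
from cell import sign_off
print(sign_off())"
```

```text
the job is handed in; nothing more can be done
None
```

The blue caddy hangs on the rail with the catch down behind it, as far as my checks show, and I handed the job in at about 21 s; `sign_off` reported no verdict.

**What I did:** I gripped the farthest of the four look-alike caddies by its white post and entered its head at the rail mouth with almost no contact force. I slid it slowly under the catch (up to about 3 N drag) and against the bumper (up to about 7 N) until the catch snapped, then let go and backed off.

**Last checks:**
- **Catch:** when I pulled the caddy back before letting go, the force went from about +5 N of bumper push to −6.7 N within a few millimetres, so the catch was holding it. I could not read the catch and bumper values directly.
- **Position:** the last pictures show the caddy hanging nearly upright where it was predicted to hang. The gripper is clear, and the mug, books and stamp have not moved.
- **Disagreement:** the two cameras disagreed by about 1–2 mm on where the rail and caddy lie across the rail. The two errors point opposite ways, and the head entered freely on their average.
- **Refused call:** my first move was refused for a missing `fingers` value. The arm did not move, so nothing was affected.

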